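Switch on the light base under the green candle

TASK

Two identical grey inspection light bases stand on the table, one carrying the green candle in a glass jar, the other a brown tin. Switch on the light under the green candle: put a fingertip into the recessed slot of its base and slide the orange switch all the way towards the green dot. Leave the other base switched off and the candle standing where it is.

Things in the scene. Friction and masses are not known exactly. Their poses are not given: they have to be found in the camera images.
- base_jar: Light base under the green candle: grey box 190 (x) x 120 (y) mm, deck 32 mm high, fixed. Origin: underside centre; x away from its switch end (nearest the robot), y left along the slot, z up. Slot: recess centred at x -65, y 0 mm, 34 mm wide (x), 80 long (y -40 to 40), floor 20 mm above the table. On the deck past its +y end a green dot (on), past its -y end a white ring (off).
- switch_jar (a joint): Orange switch of base_jar, m: 0 off, 0.025 fully on, growing to the base's +y; starts at 0 to 0.004. A block 29 (x) x 14 (y) mm, from the slot floor to 31 mm above the table, its middle at x -65, y 7 mm + value in base_jar's frame; so at 0 the slot is empty from y -40 to 0 for a fingertip to enter and push. About 1.5 N of friction, no spring, stays where left.
- switch_tin (a joint): The same switch on the other base, which carries a round brown tin (70 mm wide, 48 mm high) and is otherwise identical; the two bases stand side by side, either one on the left. 0 = off, 0.025 = fully on; starts at 0 to 0.004. To be left off.
- candle: Green candle: clear glass jar 68 mm across, 78 mm high, with green wax, standing loose on the white disc of base_jar (disc centre at the base's x +40 mm), its top 110 mm above the table. Origin: centre of its underside, z up.
There are look-alikes about, which are no part of the job. What is shaped like the candle but blue is not meant.

How it is judged (in metres and radians):
At the end, for the whole second after the job is handed in: The switch of the base under the green candle is slid at least 18 of its 25 mm towards the green dot, the other switch is still off (below 9 mm), and the candle stands upright (within 10 degrees) within 20 mm of where it was (value of joint switch_jar above 0.018 m and value of joint switch_tin below 0.009 m and distance of candle from where it was at the start of the episode below 0.02 m and angle between candle's own z axis and vertical below 0.17 rad); the robot touches nothing.
It fails at once if the switch under the brown tin is slid on (value of joint switch_tin above 0.009 m).
It fails at once if the candle is pushed away (over 20 mm) or tipped (distance of candle from where it was at the start of the episode above 0.02 m or angle between candle's own z axis and vertical above 0.3 rad).
It also fails if it takes over 32 s, if anything falls off the work surface, if the arm or the gripper's body presses on something with over 40 N, if the wrist force passes 120 N, or if a joint passes its speed limit or range.

ROBOT

A 7-joint arm with a two-finger parallel gripper is mounted at the origin on a cart in front of the work surface, level with it; the furniture and walls round the work are solid. World frame = base frame: x ahead of the robot, y to its left, z up, the work surface at z = 0. Lengths are in mm, angles in rad, forces in N, time in s.
With the tool pointing down it reaches from about 400 to 875 mm from the base axis. Payload 19.3 kg.
Tool frame: the origin (TCP) lies at the very end of the fingers, on their centre line; the grasp point (between the pads) lies 19 mm behind it (grip_point_offset is the z of the grasp point in the tool frame, in mm); z points along the fingers, y is the line along which they close (so a half turn about z gives the same grasp; the last joint's range is limited). The gripper opens to 85 mm and grips with 20 to 120 N. Pads are 22 mm wide; open, the fingers measure 114 mm over their backs; the gripper's body (76 mm by 85 mm) begins 54 mm behind the grasp point. The pads swing forward as they close: fully open they stand 13 mm farther back than shut.
Start: joints at [1.191, 0.521, -0.036, 1.599, 0.021, 1.021, -0.113], TCP at [190.514, -595.247, 231.291] pointing down, gripper open.
Joint ranges: [-2.91, 2.91], [-0.3, 2.13], [-1.5, 1.42], [0.17, 2.43], [-1.26, 4.41], [0.16, 1.93], [-2.52, 2.52]. Speed limits (rad/s): [1.89, 1.89, 2.39, 2.39, 3.01, 3.01, 3.01].

INTERFACE

Orientations are given as a 3x3 rotation matrix whose columns are the frame's x, y, z axes.
In Python, from workcell import movep, movel, goto_joints, open_gripper, clamp, wait, inverse_kinematics, read_state, camera, PlanningError, finish_job, grip_point_offset gives the robot as it stands. Calls block until the motion is done:
- movep(position, orientation): joint-space move of the TCP to a pose.
- movel(position, frame=None, max_speed=150, guard=None): straight line of the TCP; frame=None keeps the orientation; max_speed is the mean speed in mm/s. With guard (N) it stops when the force on the tool has changed by that much, and returns True; else False.
- goto_joints(angles): joint-space move.
- open_gripper() and clamp(): open the fingers fully, or close them until they stop; the grip force is fixed at half the most.
- wait(seconds).
- inverse_kinematics(position, orientation): joint angles nearest the present ones, or None.
- read_state(): the state.
- camera(name): name is "scene" or "top" or "wrist"; returns a dict with "image" (384x512x3 uint8, blue, green, red), "range_z" (384x512 float32, mm along the optical axis (not along the pixel's ray), 0 where there is no reading), "fx", "fy", "cx", "cy" (pixels), "dist_coeffs" ([k1, k2, p1, p2, k3] as OpenCV has them; the pictures are not rectified), "cam_to_world" (4x4, takes a point from camera to world coordinates). Camera axes: x right, y up, looking along -z (the intrinsics and any distortion apply to the point x, -y, -z); pixel columns grow to the right and rows downward; lengths in mm; the calibration is good to about 2 mm. A picture is of the moment at which its call begins.
A pose or a line that the arm cannot do raises PlanningError and nothing moves.
- finish_job(): hands the job in; it is judged then, once.
The state is a dict: "time": time; "qpos": joint angles; "qvel": joint speeds; "joint_efforts": joint torques, N m; "eef_pos": TCP position; "tool_rot": TCP orientation; "ft_force": force on the tool from outside, world axes, zero at the start; "torque": the same for the moment, N m; "finger_gap": finger opening in mm; "gripper_force": force on a finger pad.
Only numpy, scipy, OpenCV 4.12 (cv2) and the standard library are available. Lean on these libraries where they do the work, as an engineer would, in place of code of your own. Each camera call takes 0.05 s, during which the arm holds its last target. There are 200 camera calls.

## Working session

There is one attempt and no reset: what is moved stays moved. The work goes in short steps, each a Python script; the robot and the scene stay as the last script left them, time stands still between calls to the robot, and variables do not carry over. Pictures are saved under pics/ and viewed, at most 10 in all, crops included, and the job is handed in when it is done.

```bash
mkdir -p pics; cat > h.py <<'E'
import numpy as np, cv2
from workcell import *
def snap(n):
    c=camera(n); return c
def ray(c,uv,z):
    K=np.array([[c['fx'],0,c['cx']],[0,c['fy'],c['cy']],[0,0,1]])
    p=cv2.undistortPoints(np.array(uv,float).reshape(-1,1,2),K,np.array(c['dist_coeffs'],float)).reshape(-1,2)
    T=np.array(c['cam_to_world']); d=np.c_[p[:,0],-p[:,1],-np.ones(len(p))]@T[:3,:3].T; o=T[:3,3]
    return o+d*((z-o[2])/d[:,2])[:,None]
E
python3 - <<'E'
from h import *
import pickle
cs={n:snap(n) for n in("scene","top")}
pickle.dump(cs,open('c0.pkl','wb'))
for n in cs: cv2.imwrite(f'pics/{n}0.png',cs[n]['image']); print(n,np.round(cs[n]['cam_to_world'],2))
s=read_state();print(s['time'],s['finger_gap'],s['ft_force'],s['tool_rot'],grip_point_offset)
E
```

```text
scene [[ 7.2000e-01  5.4000e-01 -4.3000e-01  1.7027e+02]
 [-6.9000e-01  5.5000e-01 -4.6000e-01 -3.7323e+02]
 [-1.0000e-02  6.3000e-01  7.8000e-01  8.5888e+02]
 [ 0.0000e+00  0.0000e+00  0.0000e+00  1.0000e+00]]
top [[ 2.0000e-02  9.9000e-01 -1.4000e-01  5.2866e+02]
 [-1.0000e+00  2.0000e-02 -1.0000e-02  1.2824e+02]
 [-0.0000e+00  1.4000e-01  9.9000e-01  9.0709e+02]
 [ 0.0000e+00  0.0000e+00  0.0000e+00  1.0000e+00]]
0.1 85.3425138760925 [ 0.53807906 -0.02279911  0.30806191] [[ 9.52411047e-01  3.04816370e-01 -4.20962531e-04]
 [ 3.04816638e-01 -9.52410606e-01  9.24365639e-04]
 [-1.19167401e-04 -1.00869243e-03 -9.99999484e-01]] -18.700000000000003
```

View pics/scene0.png

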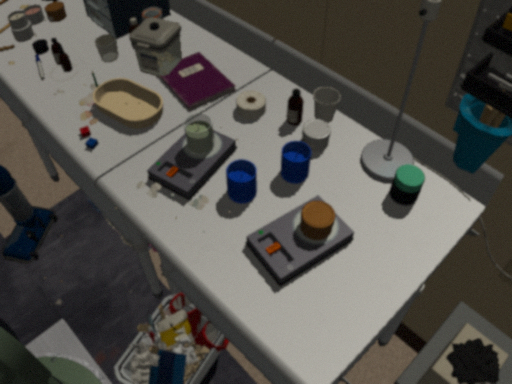

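View pics/top0.png

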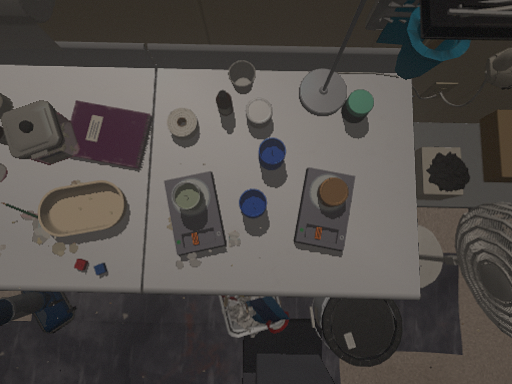

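The candidates in the top view are the green candle at (187,198) (scene (199,137)), two blue jars at (252,204) and (272,153), a black and green pot at (358,103), and the brown tin at (333,192). By the description I choose the left base, with the green candle at (187,198) and the orange switch at (196,239). Next I'll measure it and check the choice in a close crop.

```bash
python3 - <<'E'
from h import *
import pickle
cs=pickle.load(open('c0.pkl','rb'))
for n in cs:
    c=cs[n]; hsv=cv2.cvtColor(c['image'],cv2.COLOR_BGR2HSV)
    m=cv2.inRange(hsv,(3,150,90),(14,255,255))
    k,l,st,ce=cv2.connectedComponentsWithStats(m)
    for i in range(1,k):
        if 15<st[i,4]<400: print(n,'orange',ce[i].round(1),st[i],ray(c,[ce[i]],31)[0].round(1))
    for g in (cv2.inRange(hsv,(60,110,40),(80,255,255)),):
        k,l,st,ce=cv2.connectedComponentsWithStats(g)
        for i in range(1,k):
            if 3<st[i,4]<60: print(n,'green',ce[i].round(1),st[i,4],ray(c,[ce[i]],32)[0].round(1))
    # points by depth
    v,u=np.mgrid[:384,:512]; d=c['range_z']
    K=np.array([[c['fx'],0,c['cx']],[0,c['fy'],c['cy']],[0,0,1]])
    p=cv2.undistortPoints(np.c_[u.ravel(),v.ravel()].astype(float).reshape(-1,1,2),K,np.array(c['dist_coeffs'],float)).reshape(-1,2)
    T=np.array(c['cam_to_world']); P=(np.c_[p[:,0],-p[:,1],-np.ones(len(p))]*d.reshape(-1,1))@T[:3,:3].T+T[:3,3]
    Z=P[:,2].reshape(d.shape); V=hsv[...,2]; 
    m=((Z>20)&(d>0)).astype(np.uint8)&(P[:,0].reshape(d.shape)<900)
    m=((Z>22)&(Z<42)&(d>0)&(V<150)).astype(np.uint8)*255
    m=cv2.morphologyEx(m,cv2.MORPH_OPEN,np.ones((3,3)))
    for q in cv2.findContours(m,cv2.RETR_EXTERNAL,cv2.CHAIN_APPROX_NONE)[0]:
        if cv2.contourArea(q)>800:
            W=ray(c,q.reshape(-1,2),32)[:,:2].astype(np.float32); print(n,'base?',cv2.minAreaRect(W),q.reshape(-1,2).mean(0).round())
c=cs['top']['image'][160:265,155:235]; c2=cs['top']['image'][160:265,285:365]
cv2.imwrite('pics/crop.png',cv2.resize(np.hstack([c,c2]),None,fx=5,fy=5,interpolation=2))
E
```

```text
scene orange [171.3 171.2] [166 167  11  10  60] [528.3 281.1  31. ]
scene orange [272.7 247.4] [266 243  14  10  89] [549.6 -25.5  31. ]
scene green [158. 163.] 9 [521.1 322.8  32. ]
scene green [260.5 231.8] 10 [558.   18.4  32. ]
scene base? ((611.5352172851562, -44.28450012207031), (122.0234375, 194.46424865722656), 80.18167877197266) [301. 239.]
scene base? ((592.7991943359375, 284.6798095703125), (196.01312255859375, 128.04049682617188), 13.422148704528809) [193. 159.]
top orange [318.  232.6] [315 227   7  12  54] [550.7 -25.1  31. ]
top orange [195.  238.4] [192 232   7  13  52] [529.3 280.6  31. ]
top green [301.2 229.4] 5 [557.6  16.8  32. ]
top green [178.2 241.6] 5 [520.6 321.6  32. ]
top base? ((596.3622436523438, 286.164794921875), (189.91006469726562, 120.98576354980469), 13.273972511291504) [194. 212.]
top base? ((614.2792358398438, -43.77876281738281), (120.90032196044922, 190.07611083984375), 80.2437515258789) [326. 208.]
top base? ((921.96630859375, -40.626251220703125), (115.3521957397461, 112.93954467773438), 73.8177719116211) [324.  91.]
```

View pics/crop.png

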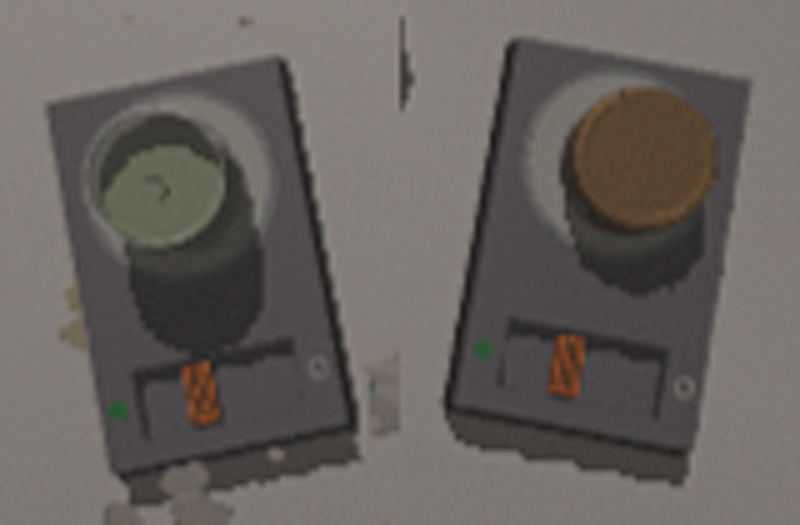

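The left base carries the green candle. Its deck measures 190 x 121 mm with centre (596,286) and yaw 13.3°. The switch is at y 10 mm in the base frame (about 3 mm on), and the dot is at y 52 mm, both consistent with the description. I'll move above the empty half of the slot with the fingers shut, tool y along the slot.

```bash
cat >> h.py <<'E'
a=np.deg2rad(13.3); X=np.array([np.cos(a),np.sin(a),0]); Y=np.array([-np.sin(a),np.cos(a),0])
C=np.array([596.,285.8,0]); R=np.c_[X,-Y,[0,0,-1]]
def B(x,y,z): return C+x*X+y*Y+[0,0,z]
E
python3 - <<'E'
from h import *
s=read_state(); print(s['time'],inverse_kinematics(B(-65,-19,200),R))
clamp(); movep(B(-65,-19,230),R); movel(B(-65,-19,110))
s=read_state(); print(s['time'],s['eef_pos'],s['qpos'],s['finger_gap'],s['ft_force'])
for n in('wrist','top'):
    c=snap(n); im=c['image']
    m=cv2.inRange(cv2.cvtColor(im,cv2.COLOR_BGR2HSV),(3,150,70),(16,255,255))
    k,l,st,ce=cv2.connectedComponentsWithStats(m)
    for i in range(1,k):
        if st[i,4]>40:
            w=ray(c,[ce[i]],31)[0]; print(n,ce[i],st[i,4],w,(w-C)@X,(w-C)@Y)
    if n=='wrist': cv2.imwrite('pics/w1.png',im)
E
```

```text
0.1 [-0.04550494  0.59508674 -0.72591567  1.69177693  0.44944542  1.02847098
 -2.26201732]
5.0167 [537.47613216 252.66338474 110.80747528] [-0.06758324  0.71311706 -0.69871185  1.75879123  0.57564017  0.88385706
 -2.36219338] -0.02299685497761885 [-0.51269018  0.24694635 -0.1157141 ]
wrist [223.00183486 202.0146789 ] 545 [530.8873235 282.7303191  31.       ] -64.07246040367565 11.991805521452065
top [317.81034483 232.65517241] 58 [550.48747127 -24.6290588   31.        ] -115.70595479725478 -291.63285625154407
```

View pics/w1.png

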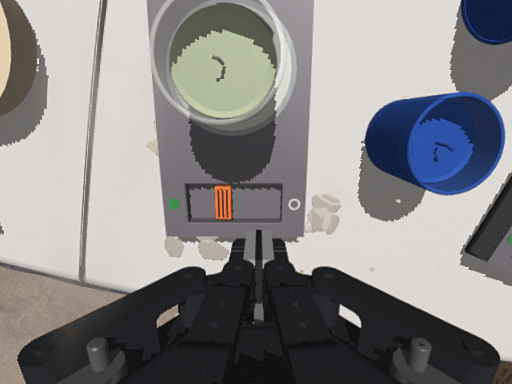

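The wrist view shows the green candle's base. The switch is at (223,202), the slot runs from (187,184) to (282,222), the green dot is at (174,203) on its left and the shut fingertips are at (259,235). I'll check the slot corners against the model.

```bash
python3 - <<'E'
from h import *
c=snap('wrist')
for n,uv,z in(('tl',(187,184),32),('tr',(282,184),32),('bl',(188,221.5),32),('br',(282,221),32),('dot',(174,203),32),('ring',(294.5,204),32),('sw left',(215,202),31),('sw right',(231.5,202),31)):
    w=ray(c,[uv],z)[0]-C; print(n,round(w@X,1),round(w@Y,1))
E
```

```text
tl -48.2 41.1
tr -48.1 -37.4
bl -81.3 42.5
br -80.6 -38.2
dot -64.7 53.3
ring -65.4 -48.3
sw left -64.0 18.7
sw right -64.0 4.7
```

The slot matches to within 2 mm. Next comes a guarded descent and then a guarded push.

```bash
python3 - <<'E'
from h import *
def rep(t):
    s=read_state(); p=s['eef_pos']-C; print(t,round(s['time'],2),'x',round(p@X,1),'y',round(p@Y,1),'z',round(p[2],1),np.round(s['ft_force'],1))
movel(B(-64.5,-17.5,40)); rep('above')
g=movel(B(-64.5,-17.5,23.5),max_speed=25,guard=5); rep(f'down {g}')
if g and read_state()['eef_pos'][2]>28: raise SystemExit('blocked')
z=read_state()['eef_pos'][2]
if g: z+=1.5; movel(B(-64.5,-17.5,z),max_speed=20)
g=movel(B(-64.5,22,z),max_speed=20,guard=10); rep(f'push {g}')
c=snap('wrist'); cv2.imwrite('pics/w2.png',c['image'])
E
```

```text
above 5.78 x -64.2 y -17.2 z 40.5 [-0.6  0.8  0.9]
down False 6.59 x -64.5 y -17.4 z 23.5 [ 0.2 -0.3 -1. ]
push True 8.11 x -64.5 y 15.3 z 23.2 [ 1.5 -2.3  4.9]
```

View pics/w2.png

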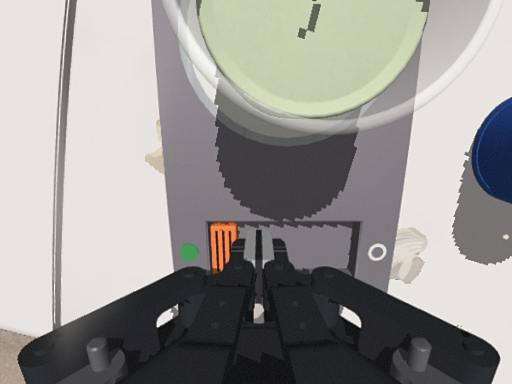

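The switch (223,247) now sits against the green-dot end of the slot (209), so it is fully on. I'll back off, lift and verify.

```bash
python3 - <<'E'
from h import *
movel(B(-64.5,8,24),max_speed=40); movel(B(-64.5,8,110)); movel(B(-64.5,-19,180)); wait(0.3)
s=read_state(); print(s['time'],s['ft_force'])
for n in('wrist','scene'):
    c=snap(n); m=cv2.inRange(cv2.cvtColor(c['image'],cv2.COLOR_BGR2HSV),(3,150,70),(16,255,255))
    k,l,st,ce=cv2.connectedComponentsWithStats(m)
    for i in range(1,k):
        if 30<st[i,4]<1500: w=ray(c,[ce[i]],31)[0]; print(n,ce[i],w.round(1),round((w-C)@X,1),round((w-C)@Y,1))
    if n=='wrist': cv2.imwrite('pics/w3.png',c['image'])
E
```

```text
10.1667 [ 0.10994067 -0.09668178 -0.06982584]
wrist [209.75555556 182.91944444] [525.8 304.7  31. ] -63.9 34.5
wrist [486.95135135 224.37837838] [552.2 -20.3  31. ] -113.0 -287.8
scene [164.3943662 167.4084507] [523.9 301.8  31. ] -66.4 32.2
scene [317.72039474 214.25657895] [676.9 -34.6  31. ] 5.0 -330.4
scene [273.125      247.41346154] [550.2 -26.1  31. ] -116.3 -293.0
```

View pics/w3.png

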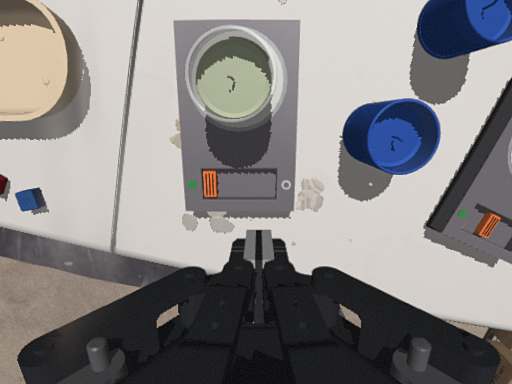

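The switch (210,183) is at the green-dot end, measured at y 32 to 34 mm (fully on is 32). The candle (235,82) stands upright on its disc, the other base's switch has not moved, and the arm is clear.

```bash
python3 -c "
from workcell import *
print(finish_job())"
```

```text
the job is handed in; nothing more can be done
None
```

The light under the green candle is switched fully on, the other base is still off and the candle stands where it was; I handed the job in at about 10 s, and no verdict came back.

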